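Start the label feeder from its control strip

ROBOT

A 6-joint arm with a two-finger parallel gripper is mounted at the origin on a cart in front of the work surface, level with it; the furniture and walls round the work are solid. World frame = base frame: x ahead of the robot, y to its left, z up, the work surface at z = 0. Lengths are in mm, angles in rad, forces in N, time in s.
With the tool pointing down it reaches from about 325 to 775 mm from the base axis. Payload 9.3 kg.
Tool frame: the origin (TCP) lies at the very end of the fingers, on their centre line; the grasp point (between the pads) lies 19 mm behind it (env.pinch_z is the distance from the TCP to the grasp point, in mm); z points along the fingers, y is the direction in which the jaws open and shut (so a half turn about z gives the same grasp; the last joint's range is limited). The gripper opens to 85 mm and grips with 20 to 120 N. Pads are 22 mm wide; open, the fingers measure 114 mm over their backs; the gripper's body (76 mm by 85 mm) begins 54 mm behind the grasp point. The pads swing forward as they close: fully open they stand 13 mm farther back than shut.
Start: joints at [1.059, 0.259, 0.021, 1.334, 0, 1.418], TCP at [193.134, 514.972, 231.279] pointing down, gripper open.
Joint ranges: [-3.04, 3.04], [-0.91, 1.82], [-1.04, 1.36], [-1.92, 1.95], [-1.52, 1.45], [-3.14, 3.14]. Speed limits (rad/s): [2.22, 2.22, 2.79, 3.14, 3.14, 3.14].

INTERFACE

Orientations are given as [roll, pitch, yaw] about the fixed x, y, z axes, in that order (R = Rz(yaw) Ry(pitch) Rx(roll)).
In Python, from workcell import env, capture, camera_params, job gives the robot as it stands.
- The arm moves only by the shell command python3 -m inch 'ROWS'. ROWS is a JSON object of lists of equal length, an entry for each row: "travel": the shift along the tool's x, y, z in m, a list of three; "turn": the turn, a rotation vector about the tool's x, y, z in degrees, a list of three; "fingers": the closure, from 0 (fully open) to 1 (shut). A call has 1 to 5 rows; each row is the pose to reach, as a shift and turn from the pose commanded when the call began, along the tool's axes at that moment; what a row does not reach only later rows make up. A row lasts 1/10 s, in which the tool goes at most 50 mm and 8.59 degrees, less where a joint would pass 70% of its speed; a pose out of reach is approached as far as the arm can. A call with a gripper value outside its range is refused whole. The fingers move at their own pace and stop on an object; the grip force is fixed at half the most. Time passes only in rows, so rows that repeat a pose let the fingers close. It gives the time, the measured TCP pose, the force and the opening at its end, in the units of the state.
- env.observe(): the state, without advancing time (a new reading comes with each control period).
- capture(name): name is "scene" or "top" or "wrist"; returns the picture (384x512x3 uint8, blue, green, red); there is no depth.
- camera_params(name): a dict with "camera_matrix" (3x3 intrinsics, pixels), "k1" (the pictures are not rectified: a ray, as slopes to the right and down, at radius r is drawn at 1 + k1 r^2 times it, then the intrinsics apply), "R" (3x3) and "t" (3): a world point X has camera coordinates R X + t; the wrist camera has in their place "T_tool_cam" (4x4, takes a point from camera to tool coordinates, whose origin is the TCP and whose axes are the flange's). Camera axes: x right, y down, z forward; pixel columns grow to the right and rows downward; lengths in mm; the calibration is good to about 2 mm. A picture is of the moment at which its call begins: read the wrist's pose just before it. camera_params takes no time and is no camera call.
- job.finish_job(): hands the job in, once; it reports no verdict.
The state is a dict: "time": time; "joint_positions": joint angles; "joint_velocities": joint speeds; "tau": joint torques, N m; "eef_pos": TCP position; "orientation": TCP orientation; "wrist_force": force on the tool from outside, world axes, zero at the start; "moment": the same for the moment, N m; "opening": opening from 0.0 (shut) to 1.0 (fully open).
Only numpy, scipy, OpenCV 4.12 (cv2) and the standard library are available. Lean on these libraries where they do the work, as an engineer would, in place of code of your own. Each camera call takes 0.05 s, during which the arm holds its last target. There are 200 camera calls.

TASK

Start the label feeder from its control strip with the fingertips: first push the far wing of the rocker down to switch it on, then push the long bar key fully home so that it stays down, and last press the round key fully home and keep it down; the program finishes while still holding the round key. Leave the square key unpressed, and leave the things lying around where they are. Grip and lift nothing.

Things in the scene. Friction and masses are not known exactly. Their poses are not given: they have to be found in the camera images.
- control_strip: Aluminium base plate 90x280x10 mm fixed to the table, with four equal grey modules in a row along it (64 mm apart, in any order). Origin: centre of its underside, on the table; x points to its far side (roughly away from the robot, turned up to 0.3 rad), y along the row. Keys are all the same plain white, each in a thin black collar, and differ by shape only. Nothing on it can be gripped off.
- rocker_module: Grey control module 64x60 mm on the control strip; its flat housing top is 38 mm above the table. Origin: centre of its underside, 10 mm above the table; x points to the strip's far side, z up. Fixed. It carries the rocker.
- bar_module: Grey control module 64x60 mm on the control strip; its flat housing top is 38 mm above the table. Origin: centre of its underside, 10 mm above the table; x points to the strip's far side, z up. Fixed. It carries the bar key.
- round_module: Grey control module 64x60 mm on the control strip; its flat housing top is 38 mm above the table. Origin: centre of its underside, 10 mm above the table; x points to the strip's far side, z up. Fixed. It carries the round key.
- square_module: Grey control module 64x60 mm on the control strip; its flat housing top is 38 mm above the table. Origin: centre of its underside, 10 mm above the table; x points to the strip's far side, z up. Fixed. It carries the square key.
- rocker (a joint): V-shaped two-winged rocker, 30 mm wide, each wing 28 mm long; its hinge runs across the middle of its module, along the module's y. 0 rad: off, near wing level and far wing sloping up by 0.4 rad; 0.4 rad: on, far wing level at 42 mm above the table and near wing raised. It turns against a friction of about 0.05 N m (2.5 N on the far wing) and stays where it is left. Starts at 0 to 0.06.
- rocker_far_wing (a point): Point to push on the rocker: on the upper face of its far wing, 20 mm beyond the hinge; about 50 mm above the table when off, 42 mm when on. Moves with the wing; keep on this side of the hinge.
- bar_key (a joint): Long bar key, 54 mm (along module x) by 18 mm; value is how far it is pressed in, 0 to 0.007 m. It has no spring: it yields to about 3 N and stays where it is left. Starts at 0 to 0.0008.
- bar_key_top (a point): Centre of the bar key's top face; 49 mm above the table when up, 42 mm when home. Moves with the key.
- round_key (a joint): Round key, 36 mm across; value is how far it is pressed in, 0 to 0.007 m. Spring: about 1.8 N to start, 5 N fully home; it comes up again when let go.
- round_key_top (a point): Centre of the round key's top face; 49 mm above the table when up, 42 mm when home. Moves with the key.
- square_key (a joint): Square key, 36x36 mm, same height, travel and spring as the round one; value is how far it is pressed in. Not to be pressed.
- square_key_top (a point): Centre of the square key's top face, 49 mm above the table.
- marker: Bystander, loose: black and white felt marker lying down, 127 mm long, 18 mm thick. Origin: centre of its underside.
- wooden_peg: Bystander, loose: wooden clip peg lying down, 72x15x12 mm. Origin: centre of its underside.
- masking_tape: Bystander, loose: flat beige roll of masking tape, 96 mm across, 25 mm high. Origin: centre of its underside.
- glue: Bystander, loose: glue tube lying down, 136x38x26 mm. Origin: centre of its underside.
- office_stamp: Bystander, loose: hand stamp standing upright just behind the strip, with a turned knob, 48x32 mm, 77 mm high. Origin: centre of its underside.
- label_roll: Bystander, loose: white roll of labels, 94x84 mm, 40 mm high. Origin: centre of its underside.

How it is judged (in metres and radians):
On the way, in this order (a step that is already met when the one before it is completed fails the run):
1. the rocker is switched on by the fingers (value of joint rocker above 0.33 rad and contact force between the fingers and rocker_module above 0.5 N), for 0.05 s.
2. then the bar key is pushed home by the fingers (value of joint rocker above 0.33 rad and value of joint bar_key above 0.0055 m and contact force between the fingers and bar_module above 0.5 N), for 0.05 s.
3. then the round key is pressed home by the fingers (value of joint rocker above 0.33 rad and value of joint bar_key above 0.0055 m and value of joint round_key above 0.005 m and contact force between the fingers and round_module above 0.5 N), for 0.2 s.
At the end, for the whole second after the job is handed in: The rocker is on (over 0.33 of 0.4 rad), the bar key is down (over 5.5 of 7 mm), the square key is up (under 2 mm), and the fingers hold the round key down (over 5 of 7 mm) through the last second (all of step 3 and value of joint square_key below 0.002 m); the arm keeps its last pose, push and grip.
It fails at once if the bar key is pushed before the rocker is on (value of joint bar_key above 0.003 m and value of joint rocker below 0.3 rad).
It fails at once if the round key is pressed before the bar key is home (value of joint round_key above 0.003 m and value of joint bar_key below 0.005 m).
It fails at once if the round key is pressed before the rocker is on (value of joint round_key above 0.003 m and value of joint rocker below 0.3 rad).
It fails at once if the square key is pressed (value of joint square_key above 0.003 m).
It fails at once if a bystander is pushed away, lifted or carried (more than 20 mm), or the stamp is knocked over (distance of any of marker, wooden_peg, masking_tape, glue, office_stamp, label_roll from where it was at the start of the episode above 0.02 m or angle between office_stamp's own z axis and vertical above 0.5 rad).
It also fails if it takes over 38 s, if anything falls off the work surface, if the arm or the gripper's body presses on something with over 40 N, if the wrist force passes 120 N, or if a joint passes its speed limit or range.

## Working session

There is one attempt and no reset: what is moved stays moved. The work goes in short steps, Python scripts to look and compute and a shell command to move; the robot and the scene stay as the last step left them, time stands still between calls to the robot, and variables do not carry over. Pictures are saved under pics/ and viewed, about 8 in all and at most 12, crops included, and the job is handed in when it is done.

```bash
mkdir -p pics
python3 - <<'E'
from workcell import env,capture,camera_params
import cv2
print(env.observe())
for n in("top","scene"):
    cv2.imwrite(f"pics/{n}0.png",cv2.resize(capture(n),(800,600),interpolation=cv2.INTER_CUBIC)); print(n,camera_params(n))
print(camera_params("wrist"))
E
```

```text
{'time': 0.0, 'joint_positions': array([ 1.05938843e+00,  2.59190417e-01,  2.07570656e-02,  1.33369656e+00,
       -2.21318688e-05,  1.41821805e+00]), 'joint_velocities': array([-0.00069545, -0.00192411, -0.0001748 , -0.00015689,  0.00043581,
        0.00047631]), 'tau': array([-6.57889141e-04, -5.55642629e+01,  3.44532752e+01,  1.39991858e-02,
       -2.17683264e-04, -9.26991646e-06]), 'eef_pos': array([193.0078304 , 514.7207777 , 230.66528397]), 'orientation': array([-3.14027120e+00, -1.80813098e-04,  2.78276293e+00]), 'wrist_force': array([0.67283756, 0.35185596, 0.01268062]), 'moment': array([-0.02801823,  0.02239487, -0.01241913]), 'opening': 0.9952933964178047}
top {'camera_matrix': array([[468.97649662,   0.        , 248.19589032],
       [  0.        , 468.97649662, 188.55185453],
       [  0.        ,   0.        ,   1.        ]]), 'k1': 0.04486859775744667, 'R': array([[-0.07937349, -0.9968404 , -0.00301213],
       [-0.96888264,  0.07785731, -0.23495673],
       [ 0.23444888, -0.01573093, -0.97200116]]), 't': array([-5.32834453e-01,  6.07265495e+02,  9.11166585e+02])}
scen
[... 268 characters left out ...]
.54700976,  0.45661561, -0.70162847],
       [ 0.54092621, -0.4468645 , -0.71253839]]), 't': array([359.31014463, 406.68057806, 537.47076922])}
{'camera_matrix': array([[296.62301969,   0.        , 259.37415276],
       [  0.        , 296.62301969, 189.78600799],
       [  0.        ,   0.        ,   1.        ]]), 'k1': -0.07528263098012122, 'T_tool_cam': array([[-3.04264109e-04, -9.52592807e-01, -3.04248010e-01,
         7.80076679e+01],
       [ 9.99999786e-01, -1.13489284e-04, -6.44720628e-04,
         5.91175657e-01],
       [ 5.79627344e-04, -3.04248141e-01,  9.52592637e-01,
        -1.42626053e+02],
       [ 0.00000000e+00,  0.00000000e+00,  0.00000000e+00,
         1.00000000e+00]])}
```

View pics/top0.png

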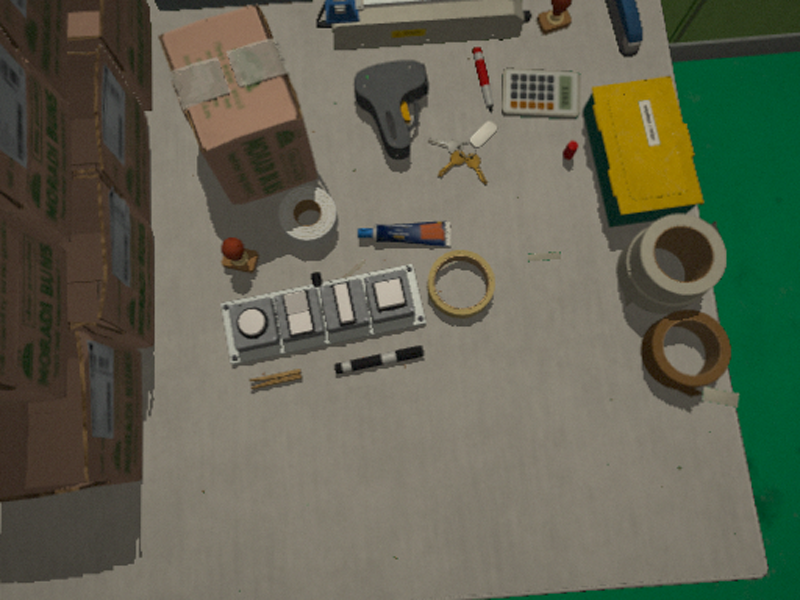

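The top view shows the strip. From left (+y) to right, key centres are at round (251,322), rocker (299,312), bar (345,302) and square (388,294). The stamp stands behind the round module (235,250), the marker and peg lie in front, and stacked boxes fill the left.

```bash
cat > h.py <<'E'
import numpy as np,cv2
from scipy.spatial.transform import Rotation as Ro
from workcell import env,capture,camera_params
def pose(o=None):
    o=o or env.observe(); return Ro.from_euler('xyz',o['orientation']).as_matrix(),np.array(o['eef_pos'])
def cam(n,RT=None):
    p=camera_params(n); K=p['camera_matrix']
    if n=='wrist':
        R,t=RT or pose(); T=p['T_tool_cam']; Rc=R@T[:3,:3]; C=R@T[:3,3]+t
    else: Rc=p['R'].T; C=-Rc@p['t']
    return K,p['k1'],Rc,C
def p2w(uv,z,c):   # full-res pixels -> world at height z
    K,k,Rc,C=c; d=np.linalg.inv(K)@[uv[0],uv[1],1]; s=d[:2]; u=s.copy()
    for _ in range(20): u=s/(1+k*u@u)
    r=Rc@[*u,1]; return C+r*(z-C[2])/r[2]
def w2p(X,c):
    K,k,Rc,C=c; v=Rc.T@(np.array(X)-C); s=v[:2]/v[2]; s=s*(1+k*s@s); return (K@[*s,1])[:2]
E
python3 - <<'E'
from h import *
c=cam('top')
for n,u,v,z in [('round',251,322,49),('rock',299,312,46),('bar',345,302,49),('sq',388,294,49),('cA',223,303,10),('cB',413,266,10),('cC',425,326,10),('cD',232,364,10),('stampknob',232,246,65),('boxcorner',152,235,0),('boxc2',140,480,0),('bignear',215,200,0),('bigr',315,175,0)]:
    print(n,p2w((u/1.5625,v/1.5625),z,c).round(0))
print(pose()[0].round(3))
E
```

```text
round [588. 139.  49.]
rock [597.  74.  46.]
bar [605.  10.  49.]
sq [612. -50.  49.]
cA [627. 185.  10.]
cB [660. -90.  10.]
cC [571. -99.  10.]
cD [538. 175.  10.]
stampknob [693. 159.  65.]
boxcorner [740. 288.   0.]
boxc2 [393. 304.   0.]
bignear [788. 194.   0.]
bigr [816.  44.   0.]
[[-0.936  0.351 -0.001]
 [ 0.351  0.936 -0.001]
 [ 0.    -0.001 -1.   ]]
```

View pics/scene0.png

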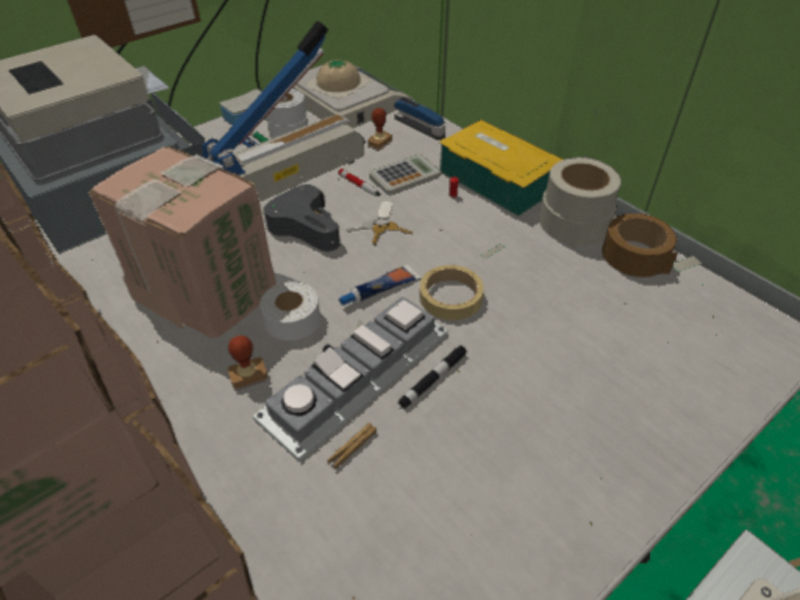

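Strip yaw is about 0.126 rad. Round sits at about (588,139), rocker at (597,74), bar at (605,10) and square at (612,-50). I'll retract first to clear the boxes, closing the fingers and turning the tool square to the strip.

```bash
python3 -m inch '{"travel":[[-0.017,-0.040,-0.004],[-0.034,-0.080,-0.008],[-0.050,-0.120,-0.012],[-0.066,-0.160,-0.016],[-0.082,-0.200,-0.020]],"turn":[[0,0,-5.5],[0,0,-11],[0,0,-16.5],[0,0,-22],[0,0,-27.8]],"fingers":[1,1,1,1,1]}'; python3 -c "
from h import *
R,t=pose();print(R.round(3),t.round(1))
for P in [(420,90,250),(530,60,200)]: print((R.T@(np.array(P)-t)).round(0))"
```

```text
time: 0.6
eef_pos: [199.2, 297.3, 251.1]
orientation: [-3.141, -0.0, -3.011]
wrist_force: [0.5, 0.2, 0.3]
opening: 0.146
[[-0.991 -0.131 -0.   ]
 [-0.131  0.991 -0.   ]
 [ 0.    -0.    -1.   ]] [199.2 297.3 251.1]
[-192. -234.    1.]
[-297. -278.   51.]
```

```bash
python3 -m inch '{"travel":[[-0.031,-0.037,0],[-0.062,-0.074,0],[-0.093,-0.111,0],[-0.124,-0.148,0],[-0.155,-0.185,0]],"turn":[[0,0,0],[0,0,0],[0,0,0],[0,0,0],[0,0,0]],"fingers":[1,1,1,1,1]}'
python3 -m inch '{"travel":[[-0.028,-0.019,0.010],[-0.056,-0.038,0.020],[-0.084,-0.056,0.030],[-0.112,-0.075,0.040],[-0.142,-0.093,0.050]],"turn":[[0,0,0],[0,0,0],[0,0,0],[0,0,0],[0,0,0]],"fingers":[1,1,1,1,1]}'
python3 -m inch '{"travel":[[0,0,0],[0,0,0]],"turn":[[0,0,0],[0,0,0]],"fingers":[1,1]}'
python3 - <<'E'
from h import *
R,t=pose(); print(R.round(3),t.round(1)); im=capture('wrist'); cv2.imwrite('pics/w1.png',cv2.resize(im,(800,600),interpolation=cv2.INTER_CUBIC))
np.savez('w1.npz',R=R,t=t)
E
```

```text
time: 1.1
eef_pos: [377.7, 133.1, 251.3]
orientation: [3.141, 0.0, -3.016]
wrist_force: [0.4, 2.2, -0.8]
opening: 0.002
time: 1.6
eef_pos: [530.3, 59.6, 200.6]
orientation: [3.141, -0.001, -3.016]
wrist_force: [-0.4, 0.6, -0.1]
opening: -0.003
time: 1.8
eef_pos: [529.3, 60.2, 200.2]
orientation: [3.141, -0.002, -3.016]
wrist_force: [1.1, 0.2, -0.2]
opening: -0.001
[[-0.992 -0.125 -0.002]
 [-0.125  0.992  0.   ]
 [ 0.002  0.001 -1.   ]] [529.3  60.2 200.2]
```

View pics/w1.png

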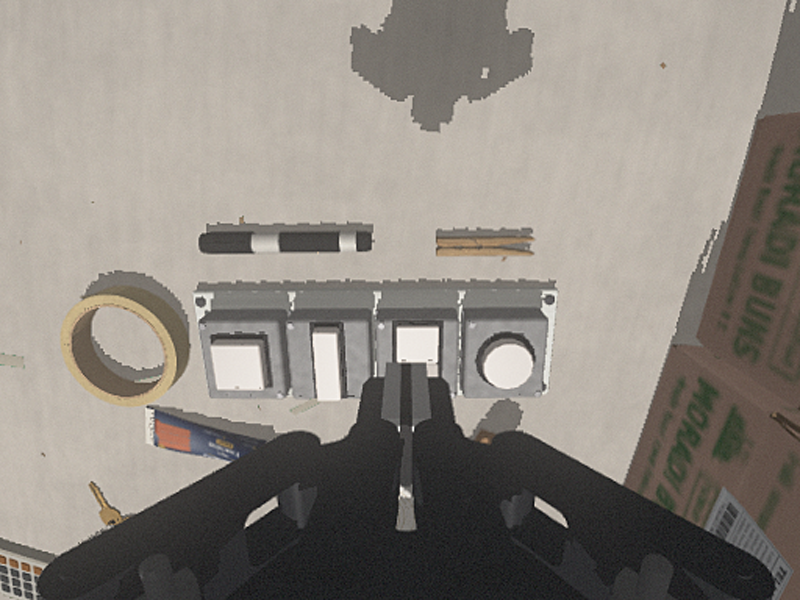

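The wrist view shows the strip aligned with the image rows. Key tops are at square (240,362), bar (327,362) and round (507,363), with the rocker's near wing at (416,343). The rocker's far wing is hidden behind the fingers.

Run:
```python
from h import *
d=np.load('w1.npz'); c=cam('wrist',(d['R'],d['t'])); f=1.5625
P={}
for n,u,v,z in [('sq',240,362,49),('bar',327,362,49),('round',507,363,49),('nearwing_nearedge',416,326,42),('c1',200,294,10),('c2',552,292,10)]:
    P[n]=p2w((u/f,v/f),z,c); print(n,P[n].round(1),'tool',(d['R'].T@(P[n]-d['t'])).round(1))
y=P['round']-P['sq'];y/=np.linalg.norm(y);x=np.array([y[1],-y[0],0]);print('yaw',np.arctan2(x[1],x[0]))
# rocker hinge from row: order sq,bar,rock,round at 64mm
cen=(P['sq']+P['bar']+P['round'])/3; hinge=cen+y*(64-64/3-0)  # mean offset of sq,bar,round about bar = +21.3
w=hinge+20*x; 
print('hinge',hinge,'far',w)
for n,p in(('far',w),('bar',P['bar']),('round',P['round'])): print(n,p.round(1),'tool',(d['R'].T@(p-d['t'])).round(1))
```

```text
sq [607.3 -46.9  49. ] tool [ -64.4 -116.1  151. ]
bar [599.2  14.3  49. ] tool [-64.  -54.4 151. ]
round [584.3 139.5  49. ] tool [-64.9  71.7 151.1]
nearwing_nearedge [567.3  73.   42. ] tool [-39.8   7.8 158.1]
c1 [574.6 -91.7  10. ] tool [ -26.4 -156.5  190.1]
c2 [539.5 173.9  10. ] tool [-24.9 111.4 190.2]
yaw 0.12280659433215425
hinge [591.73228125  77.9788425   49.        ] far [611.58165611  80.42880536  49.        ]
far [611.6  80.4  49. ] tool [-84.6   9.7 151. ]
bar [599.2  14.3  49. ] tool [-64.  -54.4 151. ]
round [584.3 139.5  49. ] tool [-64.9  71.7 151.1]
```

```bash
python3 -m inch '{"travel":[[-0.040,0.004,0.025],[-0.087,0.009,0.050],[-0.087,0.009,0.090],[-0.087,0.009,0.130],[-0.087,0.009,0.130]],"turn":[[0,0,0],[0,0,0],[0,0,0],[0,0,0],[0,0,0]],"fingers":[1,1,1,1,1]}'
python3 - <<'E'
from h import *
R,t=pose(); print(t.round(1)); im=capture('wrist'); cv2.imwrite('pics/w2.png',cv2.resize(im,(800,600),interpolation=cv2.INTER_CUBIC))
im=capture('scene')[190:310,140:300]; cv2.imwrite('pics/s2.png',cv2.resize(im,(800,600),interpolation=cv2.INTER_CUBIC))
E
```

```text
time: 2.35
eef_pos: [610.9, 81.2, 66.9]
orientation: [3.14, -0.009, -3.014]
wrist_force: [-0.4, 0.3, 0.5]
opening: -0.001
[610.9  81.2  66.9]
```

View pics/w2.png

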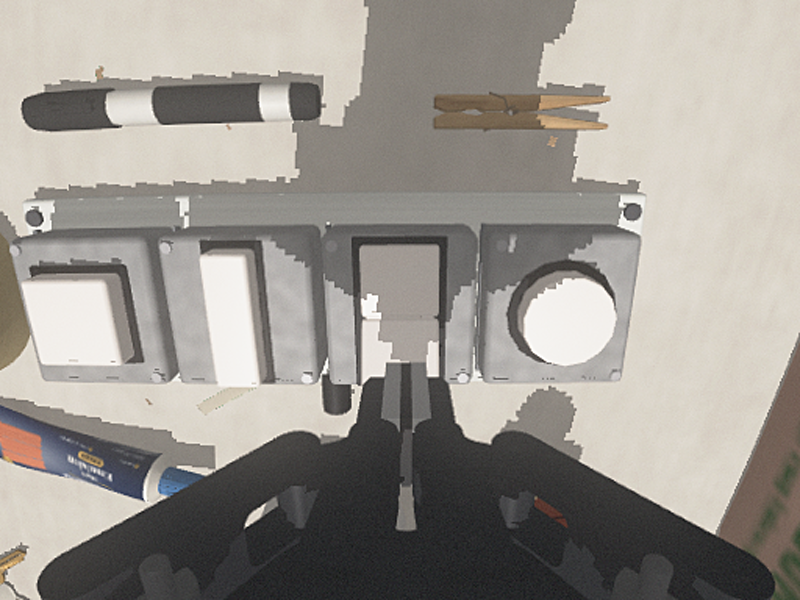

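View pics/s2.png

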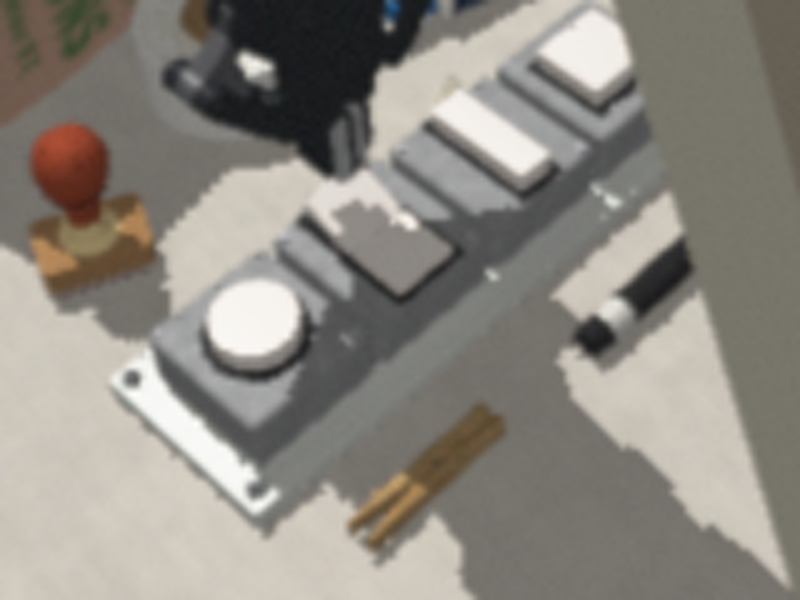

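The close wrist view shows the rocker hinge at (400,318), its near edge at (400,243), the bar top centre at about (230,317) and the round top at about (570,320). The scene crop shows the fingertips over the far wing, with the stamp clear to the left.

Run:
```python
from h import *
R,t=pose(); c=cam('wrist',(R,t)); f=1.5625
for n,u,v,z in [('hinge',400,318,42),('nearedge',400,243,42),('bar',230,317,49),('barN',222,249,49),('barF',239,385,49),('round',570,320,49),('sq',76,319,49)]:
    p=p2w((u/f,v/f),z,c); print(n,p.round(1),'tool',(R.T@(p-t)).round(1))
```

```text
hinge [600.8  77.6  42. ] tool [13.5 -1.6 30.5]
nearedge [570.8  73.9  42. ] tool [43.7 -1.5 30.5]
bar [606.2  12.2  49. ] tool [ 16.4 -67.2  23.5]
barN [579.8   8.9  49. ] tool [ 43.1 -67.1  23.5]
barF [635.4  16.1  49. ] tool [-13.  -67.1  23.5]
round [590.8 142.6  49. ] tool [15.2 64.1 23.5]
sq [615.4 -50.9  49. ] tool [  15.3 -131.    23.5]
```

```bash
python3 -m inch '{"travel":[[-0.006,-0.001,0.005],[-0.006,-0.001,0.012],[-0.006,-0.001,0.017],[-0.006,-0.001,0.021],[-0.006,-0.001,0.024]],"turn":[[0,0,0],[0,0,0],[0,0,0],[0,0,0],[0,0,0]],"fingers":[1,1,1,1,1]}'
python3 -m inch '{"travel":[[0,0,0.002],[0,0,0.002]],"turn":[[0,0,0],[0,0,0]],"fingers":[1,1]}'
```

```text
time: 2.95
eef_pos: [621.2, 80.2, 47.6]
orientation: [-3.141, 0.002, -3.015]
wrist_force: [1.0, -0.2, 3.3]
opening: -0.001
time: 3.15
eef_pos: [620.5, 80.2, 45.1]
orientation: [-3.142, -0.0, -3.015]
wrist_force: [-0.2, 0.0, 1.1]
opening: 0.003
```

```bash
python3 -m inch '{"travel":[[0,0,0.001],[0,0,0.002],[0,0,0.003],[0,0,0.003]],"turn":[[0,0,0],[0,0,0],[0,0,0],[0,0,0]],"fingers":[1,1,1,1]}'
python3 -m inch '{"travel":[[0,0,0.001],[0,0,0.002],[0,0,0.002]],"turn":[[0,0,0],[0,0,0],[0,0,0]],"fingers":[1,1,1]}'
```

```text
time: 3.55
eef_pos: [620.5, 80.2, 42.1]
orientation: [3.142, -0.0, -3.015]
wrist_force: [1.0, 0.3, 0.3]
opening: -0.002
time: 3.85
eef_pos: [620.6, 80.2, 41.8]
orientation: [-3.141, 0.001, -3.015]
wrist_force: [-3.5, -0.3, 15.0]
opening: -0.004
```

The far wing hit its stop: z 41.8 at 15 N. I'll lift, move over the bar key and look.

```bash
python3 -m inch '{"travel":[[0,0,-0.035],[0.010,-0.032,-0.035],[0.023,-0.064,-0.030],[0.023,-0.064,-0.025],[0.023,-0.064,-0.025]],"turn":[[0,0,0],[0,0,0],[0,0,0],[0,0,0],[0,0,0]],"fingers":[1,1,1,1,1]}'
python3 - <<'E'
from h import *
R,t=pose(); print(t.round(1)); im=capture('wrist'); cv2.imwrite('pics/w3.png',cv2.resize(im,(800,600),interpolation=cv2.INTER_CUBIC))
E
```

```text
time: 4.35
eef_pos: [605.0, 13.4, 64.5]
orientation: [3.141, -0.002, -3.017]
wrist_force: [0.4, 0.7, -0.5]
opening: -0.002
[605.   13.4  64.5]
```

View pics/w3.png

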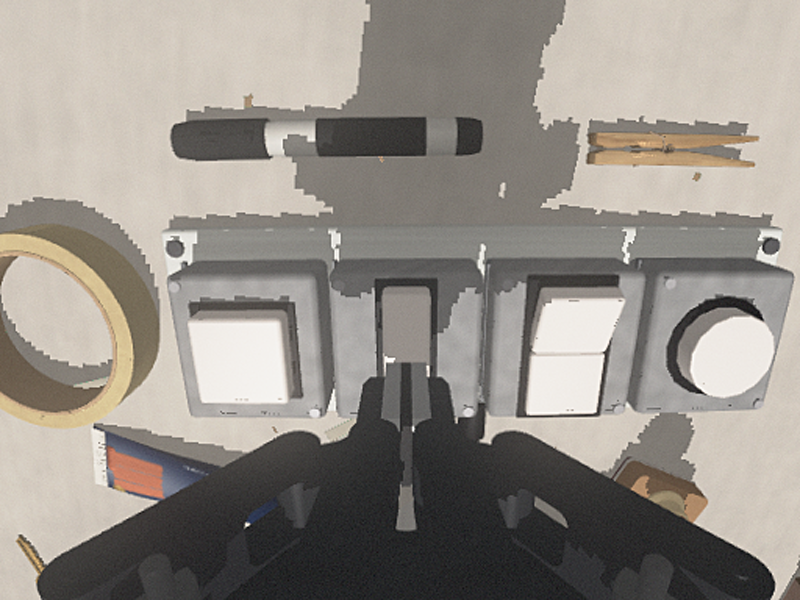

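The near wing is now raised, so the rocker is on. The bar (columns 382–432) is centred under the fingertips (column 407).

```bash
python3 -m inch '{"travel":[[0,0,0.007],[0,0,0.013],[0,0,0.016],[0,0,0.018],[0,0,0.020]],"turn":[[0,0,0],[0,0,0],[0,0,0],[0,0,0],[0,0,0]],"fingers":[1,1,1,1,1]}'
python3 -m inch '{"travel":[[0,0,0.002],[0,0,0.003],[0,0,0.004],[0,0,0.005],[0,0,0.005]],"turn":[[0,0,0],[0,0,0],[0,0,0],[0,0,0],[0,0,0]],"fingers":[1,1,1,1,1]}'
```

```text
time: 4.9
eef_pos: [605.8, 14.3, 45.2]
orientation: [3.141, -0.0, -3.015]
wrist_force: [-1.1, 2.1, 2.3]
opening: 0.006
time: 5.4
eef_pos: [606.1, 13.9, 42.0]
orientation: [-3.141, 0.002, -3.015]
wrist_force: [-5.9, 2.4, 17.3]
opening: -0.0
```

The bar is home: z 42.0, 17 N against the stop. Next I'll lift well clear and go over the round key, 128 mm along +y.

```bash
python3 -m inch '{"travel":[[0,0,-0.040],[0,0.043,-0.045],[0,0.086,-0.045],[0,0.128,-0.035],[0,0.128,-0.027]],"turn":[[0,0,0],[0,0,0],[0,0,0],[0,0,0],[0,0,0]],"fingers":[1,1,1,1,1]}'
python3 - <<'E'
from h import *
R,t=pose(); print(t.round(1)); im=capture('wrist'); cv2.imwrite('pics/w4.png',cv2.resize(im,(800,600),interpolation=cv2.INTER_CUBIC))
E
```

```text
time: 5.9
eef_pos: [588.9, 144.8, 67.2]
orientation: [3.141, 0.001, -3.011]
wrist_force: [-0.0, 0.2, -0.2]
opening: -0.002
[588.9 144.8  67.2]
```

View pics/w4.png

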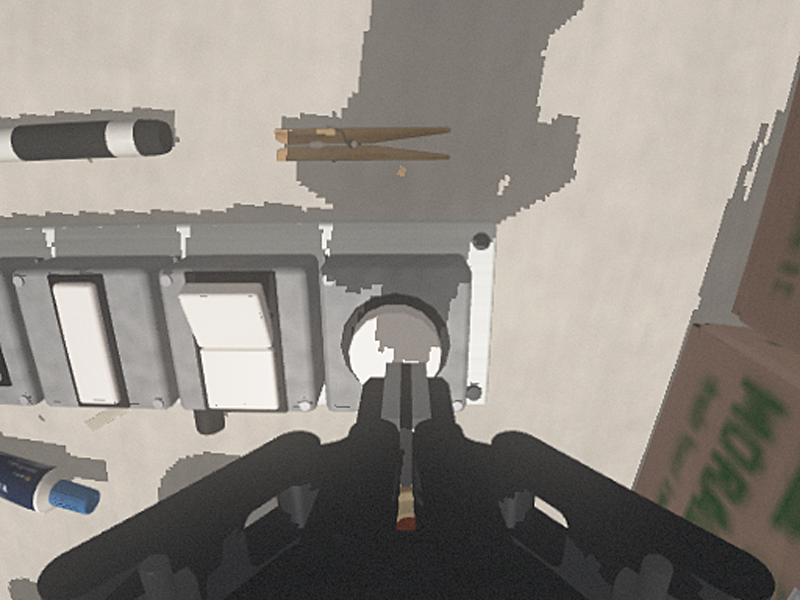

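The rocker is still on and the bar is down. The round key's centre is at about (396,351), with the fingers 11 px (about 4 mm) to the right, so I'll shift −4 mm in tool y and press.

```bash
python3 -m inch '{"travel":[[0.001,-0.004,0.007],[0.001,-0.004,0.014],[0.001,-0.004,0.018],[0.001,-0.004,0.020],[0.001,-0.004,0.022]],"turn":[[0,0,0],[0,0,0],[0,0,0],[0,0,0],[0,0,0]],"fingers":[1,1,1,1,1]}'
python3 -m inch '{"travel":[[0,0,0.002],[0,0,0.003],[0,0,0.004],[0,0,0.005],[0,0,0.005]],"turn":[[0,0,0],[0,0,0],[0,0,0],[0,0,0],[0,0,0]],"fingers":[1,1,1,1,1]}'
```

```text
time: 6.45
eef_pos: [589.5, 135.9, 45.4]
orientation: [-3.141, 0.0, -3.016]
wrist_force: [-0.2, -3.1, 4.3]
opening: 0.005
time: 6.95
eef_pos: [589.7, 136.5, 41.9]
orientation: [-3.141, 0.002, -3.015]
wrist_force: [-3.5, -4.2, 16.1]
opening: 0.001
```

```bash
python3 -m inch '{"travel":[[0,0,0],[0,0,0],[0,0,0],[0,0,0]],"turn":[[0,0,0],[0,0,0],[0,0,0],[0,0,0]],"fingers":[1,1,1,1]}'
python3 - <<'E'
from h import *
im=capture('wrist'); cv2.imwrite('pics/w5.png',cv2.resize(im,(800,600),interpolation=cv2.INTER_CUBIC))
E
```

```text
time: 7.35
eef_pos: [589.7, 136.5, 41.9]
orientation: [-3.141, 0.002, -3.015]
wrist_force: [-4.3, -3.9, 15.9]
opening: -0.001
```

View pics/w5.png

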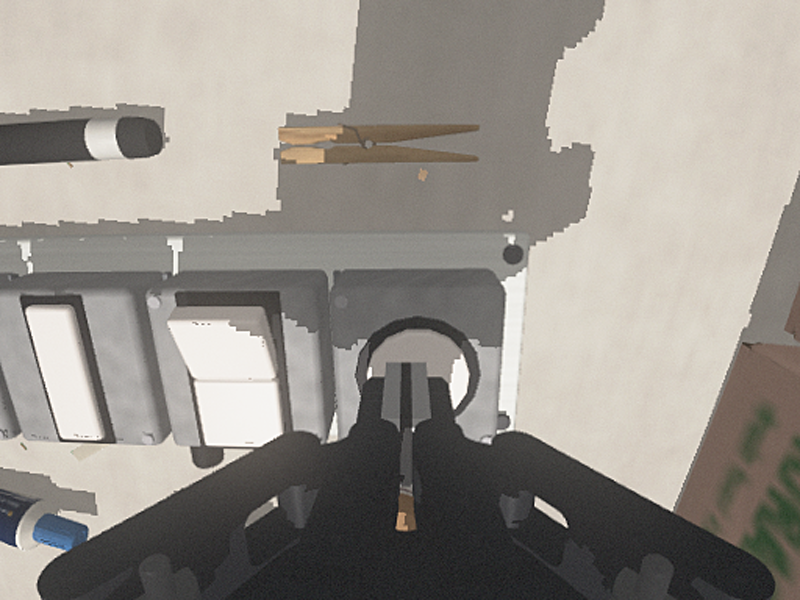

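The round key is pressed and the fingers are inside its outline (360–470). The rocker is on, the bar is down and the bystanders in view have not moved. I'm handing in while holding.

```bash
python3 -c "
from workcell import job;print(job.finish_job())"
```

```text
the job is handed in; nothing more can be done
None
```

I switched the rocker on, pushed the bar key home, then pressed the round key and handed the job in at about 7.4 s while still holding it.

- **Contact readings:** each push ended on a hard stop at the height given for that part.

| Part | TCP height (mm) | Upward force (N) |
|---|---|---|
| Rocker far wing | 41.8 | 15 |
| Bar key | 42.0 | 17 |
| Round key (held) | 41.9 | 16 |

- **Last picture:** the rocker is on with its near wing raised, and the bar is down. The marker, peg and glue in view look undisturbed. The square key, tape, stamp and label roll were mostly out of that view, but the fingers never went over the square key and no move went near the others.
- **Disagreements:** the top and wrist cameras differed by about 5 mm on where the strip is, so I corrected from close views. The fingers hold the round key about 4 mm off its centre, which is well inside its 18 mm radius.

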